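# Put the gate fittings away in the divided tote

### The job

Put the two loose gate fittings away in the grey divided tote, each in the compartment that suits its size: stand the black nylon hinge bushing upright, flange down, in the smallest compartment, and lay the larger of the two iron rings flat on the floor of the largest compartment.

Things in the scene. Friction and masses are not known exactly. Their poses are not given: they have to be found in the camera images.
- bushing_center (a point): Black nylon hinge bushing, an upright sleeve 28 mm in diameter standing on a flange 34 mm in diameter and 4 mm thick; 40 mm tall in all, blind 16 mm bore at the top, about 30 g. Point: its centre on the axis, 20 mm above its underside; z is its axis and points up, away from the flange.
- ring_center (a point): The larger iron ring (gate ring), lying flat: round bar 12 mm thick bent to a circle, 62 mm outside and 38 mm inside diameter, about 130 g. It can be taken across its outside. Point: the centre of the ring, half-way up, 6 mm above what it lies on; z is its axis. (The other iron ring is only 36 mm across; it is not part of the job.)
- small_pocket (a point): Smallest compartment of the grey plastic tote, at the end of the tote on its -y side. The tote is fixed, open on top, 150 mm (x) by 301 mm (y), with walls and dividers 5 mm thick and a rim 35 mm above the shelf. This compartment is 140 mm (x) by 66 mm (y) inside. Point: centre of its inner floor, 5 mm above the shelf; the floor is level, the rim is 30 mm above it; x along the compartment's long side, y along the tote's length towards the large compartment, z up.
- large_pocket (a point): Largest compartment of the same tote, at its other end (+y side), 140 mm (x) by 125 mm (y) inside. Point: centre of its inner floor, 5 mm above the shelf; axes as for the smallest compartment. The 90 mm middle compartment between the two already holds a flat brass hinge.
Not all that is in view belongs to the job. Leave any blue or green look-alike of the part that bears ring_center alone.

How it is judged:
At the end, for the whole second after the job is handed in: The bushing stands upright (within 11 degrees) on the floor of the smallest compartment and the larger iron ring lies flat (within 11 degrees) on the floor of the largest (centres at most 25 and 12 mm above the floor), anywhere within the compartment; both at rest (x of bushing_center in the frame of small_pocket between -0.06 and 0.06 m and y of bushing_center in the frame of small_pocket between -0.025 and 0.025 m and z of bushing_center in the frame of small_pocket below 0.025 m and angle between bushing_center's own z axis and vertical below 0.2 rad and x of ring_center in the frame of large_pocket between -0.05 and 0.05 m and y of ring_center in the frame of large_pocket between -0.045 and 0.045 m and z of ring_center in the frame of large_pocket below 0.012 m and angle between the z axis of ring_center and the z axis of large_pocket, either way round below 0.2 rad and linear speed of each of bushing, gate_ring below 0.03 m/s); the robot touches nothing.
It also fails if it takes over 61 s, if anything falls off the work surface, if the arm or the gripper's body presses on something with over 40 N, if the wrist force passes 120 N, or if a joint passes its speed limit or range.

### The arm

A 6-joint arm with a two-finger parallel gripper is mounted at the origin on the work surface. World frame = base frame: x ahead of the robot, y to its left, z up, the work surface at z = 0. Lengths are in m, angles in rad, forces in N, time in s.
With the tool pointing down it reaches from about 0.325 to 0.75 m from the base axis. Payload 7.6 kg.
Tool frame: the origin (TCP) lies midway between the tips of the shut fingers; the grasp point (between the pads) lies bot.hold_point_z behind it (bot.hold_point_z is the distance from the TCP to the grasp point, in m); z points along the fingers, x is the direction in which the jaws open and shut, and the axes are right-handed (so a half turn about z gives the same grasp; the last joint's range is limited). The gripper opens to 85 mm and grips with 20 to 120 N. Pads are 22 mm wide; open, the fingers measure 114 mm over their backs; the gripper's body (76 mm by 85 mm) begins 54 mm behind the grasp point. The pads swing forward as they close: fully open they stand 13 mm farther back than shut.
Start: joints at [-1.249, 0.052, 1.401, -0, 1.689, -0.07], TCP at [0.2, -0.485, 0.231] pointing down, gripper open.
Joint ranges: [-2.9, 2.9], [-0.91, 2.17], [0.12, 2.37], [-1.06, 4.2], [0.26, 2.73], [-2.93, 2.93]. Speed limits (rad/s): [2.57, 2.57, 3.01, 3.14, 3.14, 3.14].

### API

Orientations are given as a rotation vector (axis times angle).
In Python, from rig import bot gives the robot as it stands.
- The arm moves only by the shell command python3 -m inch 'ROWS' [FORCE]. ROWS is JSON, a list that holds one entry, the list of rows, each a list of 7 numbers: the shift along the tool's x, y, z in units of 200 mm (1.0 is 200 mm), then the turn, a rotation vector about the tool's x, y, z in units of 0.15 rad (1.0 is 0.15 rad), then the opening, from -1 (shut) to 1 (fully open). In form: [[[x, y, z, ax, ay, az, fingers], ...]]. A call has exactly 10 rows; each row shifts and turns the commanded pose from where the row before left it, along the tool's axes as they then stand; what a row does not reach is not made up. A row lasts 1/8 s, in which the tool goes at most 62.5 mm and 10.7 degrees, less where a joint would pass 70% of its speed; a pose out of reach is approached as far as the arm can. A call with a number of a shift or a turn outside -1 to 1 is refused whole. A call with a gripper value outside its range is refused whole. The fingers move at their own pace and stop on an object; FORCE is the grip in N (left out, the last holds). Time passes only in rows, so rows that do not move let the fingers close, or fill a call up. It gives the time, the measured TCP pose, the force and the opening at its end, in the units of the state.
- bot.get_obs(): the state, without advancing time (a new reading comes with each control period).
- bot.camera(name): name is "scene" or "top" or "wrist"; returns a dict with "color" (480x640x3 uint8, blue, green, red), "intrinsics" (3x3 intrinsics, pixels), "dist_coeffs" ([k1, k2, p1, p2, k3] as OpenCV has them; the pictures are not rectified), "R" (3x3) and "t" (3): a world point X has camera coordinates R X + t; the wrist camera has in their place "T_tool_cam" (4x4, takes a point from camera to tool coordinates, whose origin is the TCP and whose axes are the tool frame's). Camera axes: x right, y down, z forward; pixel columns grow to the right and rows downward; lengths in m; the calibration is good to about 2 mm. A picture is of the moment at which its call begins: read the wrist's pose just before it. There is no depth.
- bot.finish_job(): hands the job in, once; it reports no verdict.
The state is a dict: "time_s": time; "joints": joint angles; "dq": joint speeds; "joint_torque": joint torques, N m; "eef_pos": TCP position; "tool_rot": TCP orientation; "wrist_force": force on the tool from outside, world axes, zero at the start; "moment": the same for the moment, N m; "opening": finger opening in m.
Only numpy, scipy, OpenCV 4.12 (cv2) and the standard library are available. Lean on these libraries where they do the work, as an engineer would, in place of code of your own. Each camera call takes 0.05 s, during which the arm holds its last target.

## Working session

There is one attempt and no reset: what is moved stays moved. The work goes in short steps, Python scripts to look and compute and a shell command to move; the robot and the scene stay as the last step left them, time stands still between calls to the robot, and variables do not carry over. Pictures are saved under pics/ and viewed, and the job is handed in when it is done.

```bash
mkdir -p pics; ls; python3 - <<'E'
from rig import bot
import cv2
o=bot.get_obs(); print({k:o[k] for k in('time_s','eef_pos','tool_rot','opening','wrist_force')},bot.hold_point_z)
for n in("scene","top","wrist"):
    c=bot.camera(n); cv2.imwrite(f"pics/{n}0.png",c["color"])
    print(n,c["intrinsics"],c["dist_coeffs"],c.get("R"),c.get("t"),c.get("T_tool_cam"))
E
```

```text
pics
{'time_s': 0.0, 'eef_pos': array([ 0.2003952 , -0.4849331 ,  0.23047705]), 'tool_rot': array([-2.61054540e+00,  1.74606022e+00,  1.91819625e-03]), 'opening': 0.08540264908346963, 'wrist_force': array([ 0.64745456, -0.13937781, -0.32746379])} 0.0187
scene [[584.16749583   0.         329.15137515]
 [  0.         584.16749583 233.79622733]
 [  0.           0.           1.        ]] [-0.03448091  0.          0.          0.          0.        ] [[-0.07528133  0.99715947 -0.00239126]
 [ 0.8207551   0.06060131 -0.56805682]
 [-0.56629832 -0.04472671 -0.82298587]] [ 0.01567018 -0.39863832  1.28290492] None
top [[504.22122996   0.         323.5203255 ]
 [  0.         504.22122996 234.1013141 ]
 [  0.           0.           1.        ]] [-0.00242973  0.          0.          0.          0.        ] [[ 1.49773655e-02 -9.99887331e-01  1.00178222e-03]
 [-9.98842955e-01 -1.50074978e-02 -4.56894607e-02]
 [ 4.56993472e-02 -3.16315360e-04 -9.98955189e-01]] [0.00889819 0.48634957 0.91218994] None
wrist [[411.4529767    0.         321.08203913]
 [  0.         411.4529767  235.93082568]
 [  0.           0.           1.        ]] [-0.06590041  0.          0.          0.          0.        ] None None [[ 9.99999700e-01  3.02858238e-04 -7.13570572e-04  4.39181264e-04]
 [-9.97349524e-05  9.63136837e-01  2.69011939e-01 -6.82732367e-02]
 [ 7.68738585e-04 -2.69011787e-01  9.63136578e-01 -1.41697368e-01]
 [ 0.00000000e+00  0.00000000e+00  0.00000000e+00  1.00000000e+00]]
```

View pics/top0.png

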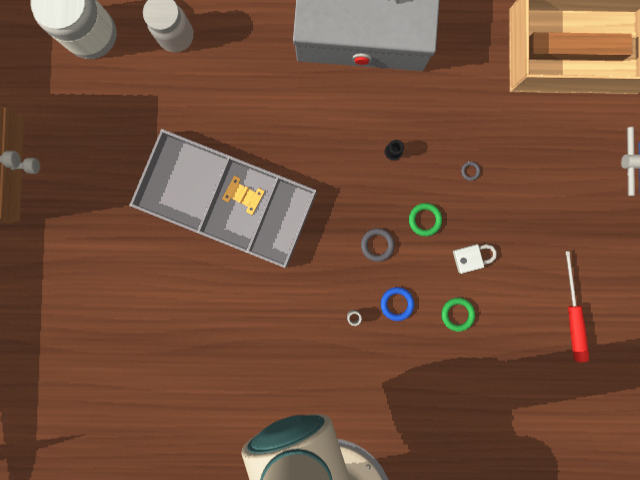

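View pics/scene0.png

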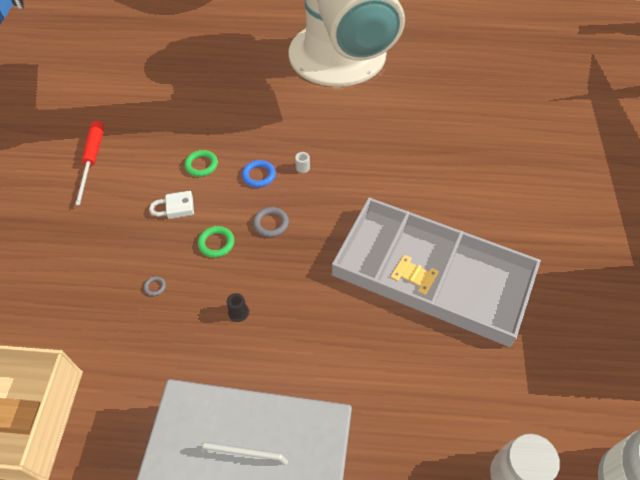

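View pics/wrist0.png

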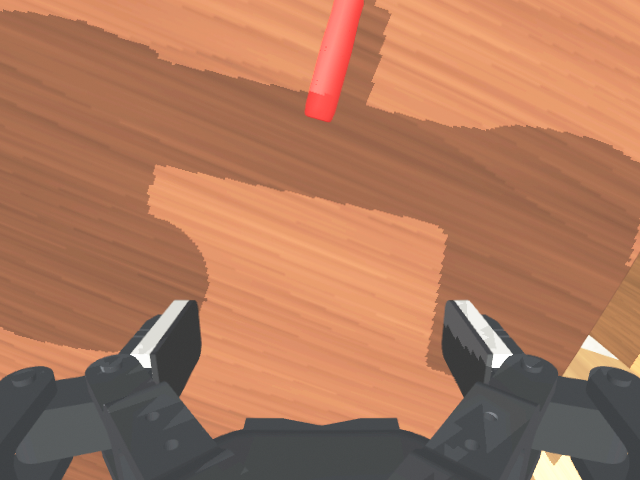

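The top view shows the bushing at about (395,150), the larger grey ring at (378,245), the small ring at (471,171), and the turned tote with its small compartment around (283,222). I'll enlarge these areas to measure them.

```bash
python3 - <<'E'
import cv2
t=cv2.imread("pics/top0.png"); s=cv2.imread("pics/scene0.png")
cv2.imwrite("pics/c1.png",cv2.resize(t[120:280,340:500],None,fx=3.7,fy=3.7,interpolation=cv2.INTER_CUBIC))
cv2.imwrite("pics/c2.png",cv2.resize(t[120:280,120:330],None,fx=3.7,fy=3.7,interpolation=cv2.INTER_CUBIC))
cv2.imwrite("pics/c3.png",cv2.resize(s[190:340,200:320],None,fx=4,fy=4,interpolation=cv2.INTER_CUBIC))
cv2.imwrite("pics/c4.png",cv2.resize(s[190:350,325:545],None,fx=3.6,fy=3.6,interpolation=cv2.INTER_CUBIC))
E
```

```text
(no output)
```

View pics/c1.png

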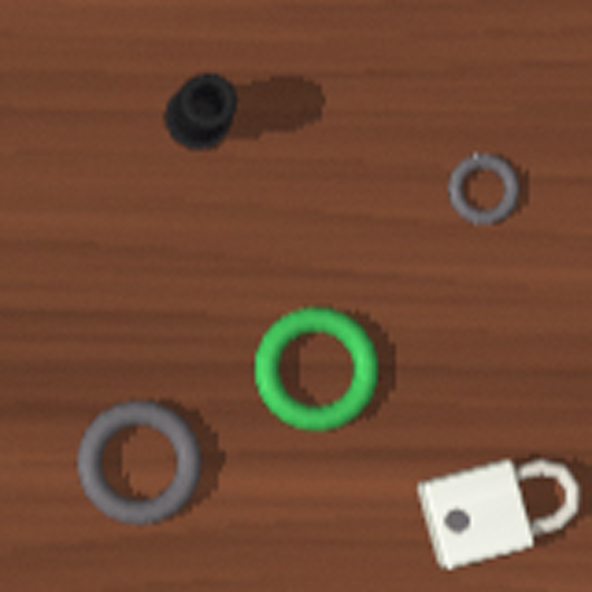

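View pics/c2.png

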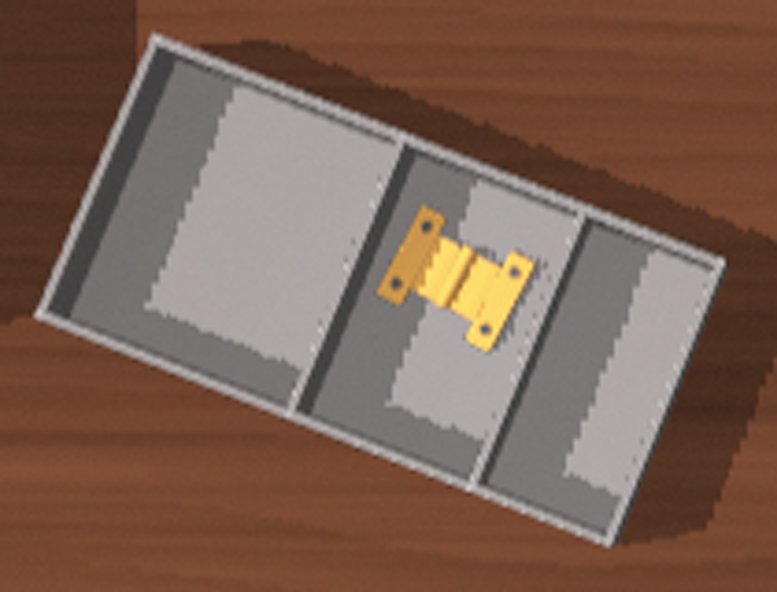

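View pics/c3.png

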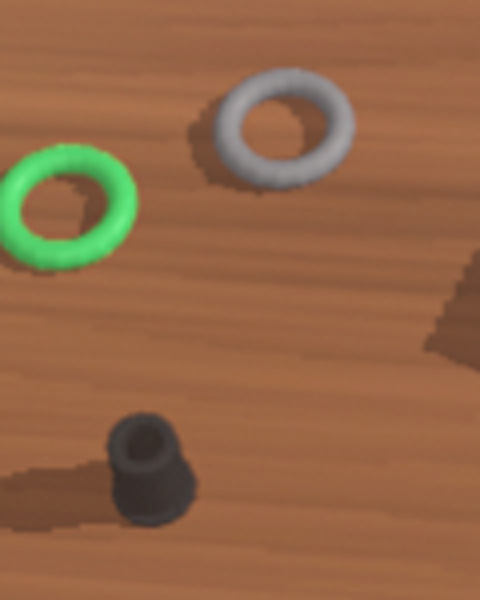

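View pics/c4.png

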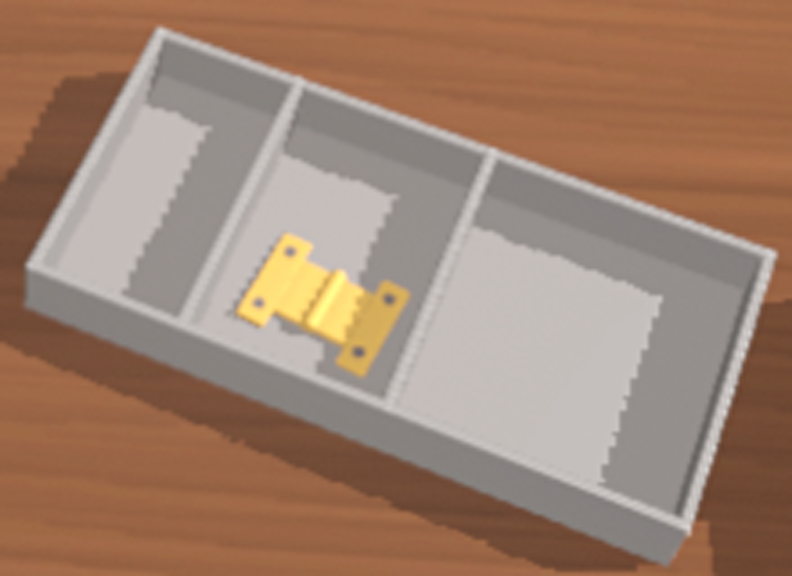

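```bash
cat > h.py <<'E'
import numpy as np, cv2
from rig import bot
def ray(c,uv,T=None):
    n=cv2.undistortPoints(np.array([[uv]],float),np.array(c["intrinsics"]),np.array(c["dist_coeffs"]))[0,0]
    d=np.array([n[0],n[1],1.])
    if T is not None: return T[:3,3],T[:3,:3]@d
    R=np.array(c["R"]);return -R.T@np.array(c["t"]),R.T@d
def atz(c,uv,z,T=None):
    o,d=ray(c,uv,T); return o+d*(z-o[2])/d[2]
def wristT(c,o):
    T=np.eye(4);T[:3,:3]=cv2.Rodrigues(np.array(o["tool_rot"]))[0];T[:3,3]=o["eef_pos"];return T@np.array(c["T_tool_cam"])
E
python3 - <<'E'
from h import *
np.set_printoptions(precision=4,suppress=True)
t=bot.camera("top");s=bot.camera("scene")
def p(u,v,x0,y0,f): return (x0+(u+.5)/f-.5,y0+(v+.5)/f-.5)
c1=lambda u,v:p(u,v,340,120,3.7);c2=lambda u,v:p(u,v,120,120,3.7);c3=lambda u,v:p(u,v,200,190,4);c4=lambda u,v:p(u,v,325,190,3.6)
print("ring",atz(t,c1(139.5,462),.006),atz(s,c3(285,128),.006))
print("bush top",atz(t,c1(208,101),.04),atz(s,c3(144,442),.04),"base",atz(t,c1(198,117),.003))
A=[atz(t,c2(*q),.035) for q in[(152,36),(725,260),(610,545),(38,316)]]
B=[atz(s,c4(*q),.035) for q in[(688,528),(28,266),(160,30),(775,253)]]
for a,b in zip(A,B):print(a[:2],b[:2])
for Q in(A,B):
    print([np.linalg.norm(Q[i]-Q[(i+1)%4]) for i in range(4)],sum(Q)/4)
M=(np.array(A)+B)/2;C=M.mean(0)
yd=((M[0]+M[3])-(M[1]+M[2]));yd/=np.linalg.norm(yd);print("y dir",yd,np.arctan2(yd[1],yd[0]))
C[2]=.005
print("small",C+yd*(-.1505+.005+.033),"large",C+yd*(.1505-.005-.0625))
R=cv2.Rodrigues(np.array(bot.get_obs()["tool_rot"]))[0];print(R)
E
```

```text
ring [ 0.4687 -0.0831  0.006 ] [ 0.4701 -0.0818  0.006 ]
bush top [ 0.6428 -0.1108  0.04  ] [ 0.6448 -0.11    0.04  ] base [ 0.6429 -0.1111  0.003 ]
[0.6695 0.3122] [0.6716 0.3118]
[0.5641 0.0316] [0.5654 0.0323]
[0.4256 0.0847] [0.4283 0.0858]
[0.5319 0.3632] [0.5342 0.3647]
[np.float64(0.29971996562963776), np.float64(0.14832463895685685), np.float64(0.29809112454020403), np.float64(0.14672519153256228)] [0.5478 0.1979 0.035 ]
[np.float64(0.29901078107584456), np.float64(0.1471767472108059), np.float64(0.29830188166754795), np.float64(0.14722929794693307)] [0.5499 0.1986 0.035 ]
y dir [ 0.3546  0.935  -0.    ] 1.2082861476146696
small [0.5089 0.0931 0.005 ] large [0.5782 0.2759 0.005 ]
[[ 0.3818 -0.9242 -0.0002]
 [-0.9242 -0.3818  0.0006]
 [-0.0006 -0.0001 -1.    ]]
```

```bash
python3 -m inch '[[[-0.07,-0.23,0.04,0,0,0,1],[-0.07,-0.23,0.04,0,0,0,1],[-0.07,-0.23,0.04,0,0,0,1],[-0.07,-0.23,0.04,0,0,0,1],[-0.07,-0.23,0.04,0,0,0,1],[-0.07,-0.23,0.04,0,0,0,1],[-0.07,-0.23,0.04,0,0,0,1],[-0.07,-0.23,0.04,0,0,0,1],[-0.07,-0.23,0.04,0,0,0,1],[-0.07,-0.23,0.04,0,0,0,1]]]' 30
```

```text
time_s: 1.5
eef_pos: [0.5733, -0.179, 0.1509]
tool_rot: [2.611, -1.746, 0.0]
wrist_force: [-0.4, 0.1, 0.6]
opening: 0.0854
```

```bash
python3 -m inch '[[[0,0,0,0,0,-0.9,1],[0,0,0,0,0,-0.9,1],[0,0,0,0,0,-0.9,1],[0,0,0,0,0,-0.9,1],[0,0,0,0,0,-0.9,1],[0,0,0,0,0,-0.9,1],[0,0,0,0,0,0,1],[0,0,0,0,0,0,1],[0,0,0,0,0,0,1],[0,0,0,0,0,0,1]]]'; cat >> h.py <<'E'
def st(target=None):
    o=bot.get_obs();R=cv2.Rodrigues(np.array(o["tool_rot"]))[0]
    print("t",round(o["time_s"],2),"pos",np.round(o["eef_pos"],4),"heading",round(float(np.degrees(np.arctan2(R[1,0],R[0,0]))),1),"tz",np.round(R[:,2],3),"open",round(float(o["opening"]),4),"F",np.round(o["wrist_force"],1))
    if target is not None: print("units",np.round(R.T@(np.array(target)-o["eef_pos"])/.2,3))
E
python3 -c "
from h import *
st([.6435,-.1105,.11])"
```

```text
time_s: 2.75
eef_pos: [0.5722, -0.1802, 0.1513]
tool_rot: [3.088, -0.577, -0.0]
wrist_force: [0.1, -0.4, 0.2]
opening: 0.0855
t 2.75 pos [ 0.5722 -0.1802  0.1513] heading -21.2 tz [-0. -0. -1.] open 0.0855 F [ 0.1 -0.4  0.2]
units [ 0.207 -0.454  0.206]
```

```bash
python3 -m inch '[[[0.05,-0.115,0.05,0,0,0,1],[0.05,-0.115,0.05,0,0,0,1],[0.05,-0.115,0.05,0,0,0,1],[0.057,-0.11,0.056,0,0,0,1],[0,0,0,0,0,0,1],[0,0,0,0,0,0,1],[0,0,0,0,0,0,1],[0,0,0,0,0,0,1],[0,0,0,0,0,0,1],[0,0,0,0,0,0,1]]]'; python3 - <<'E'
from h import *
st([.6435,-.1105,.010])
o=bot.get_obs();c=bot.camera("wrist");cv2.imwrite("pics/w1.png",c["color"])
T=wristT(c,o);P=np.linalg.inv(T)@np.array([.6435,-.1105,.04,1]);print(cv2.projectPoints(P[None,:3],np.zeros(3),np.zeros(3),c["intrinsics"],np.array(c["dist_coeffs"]))[0])
E
```

```text
time_s: 4.0
eef_pos: [0.6436, -0.1104, 0.1102]
tool_rot: [3.088, -0.577, 0.0]
wrist_force: [-0.3, 0.5, -0.2]
opening: 0.0854
t 4.0 pos [ 0.6436 -0.1104  0.1102] heading -21.2 tz [ 0. -0. -1.] open 0.0854 F [-0.3  0.5 -0.2]
units [-0.     0.001  0.501]
[[[320.51623905 251.97411957]]]
```

View pics/w1.png

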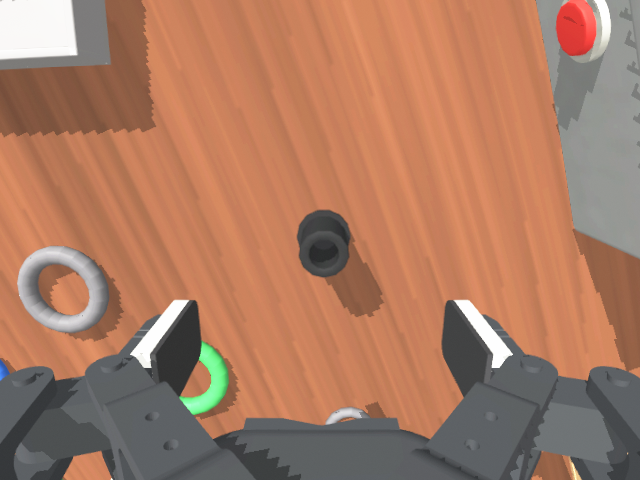

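The bushing's top is at (324,253), within 2 mm of the predicted spot. The way between the jaws is clear, so I'll descend and grip.

```bash
python3 -m inch '[[[0.005,0,0.12,0,0,0,1],[0,0,0.12,0,0,0,1],[0,0,0.12,0,0,0,1],[0,0,0.08,0,0,0,1],[0,0,0.06,0,0,0,1],[0,0,0,0,0,0,1],[0,0,0,0,0,0,-1],[0,0,0,0,0,0,-1],[0,0,0,0,0,0,-1],[0,0,0,0,0,0,-1]]]' 30; python3 -m inch '[[[0,0,0,0,0,0,-1],[0,0,0,0,0,0,-1],[0,0,-0.05,0,0,0,-1],[0,0,-0.1,0,0,0,-1],[0,0,-0.1,0,0,0,-1],[0,0,-0.1,0,0,0,-1],[0,0,-0.1,0,0,0,-1],[0,0,0,0,0,0,-1],[0,0,0,0,0,0,-1],[0,0,0,0,0,0,-1]]]' ; python3 - <<'E'
from h import *
st([.509,.093,.10])
c=bot.camera("wrist");cv2.imwrite("pics/w2.png",c["color"])
E
```

```text
time_s: 5.3
eef_pos: [0.6449, -0.1107, 0.0108]
tool_rot: [3.088, -0.576, 0.002]
wrist_force: [-0.5, -0.7, 3.1]
opening: 0.0275
time_s: 6.55
eef_pos: [0.644, -0.1105, 0.0987]
tool_rot: [-3.088, 0.576, 0.004]
wrist_force: [-0.8, 0.6, -0.2]
opening: 0.0272
t 6.55 pos [ 0.644  -0.1105  0.0987] heading -21.1 tz [-0.002  0.    -1.   ] open 0.0272 F [-0.8  0.6 -0.2]
units [-0.996 -0.705 -0.004]
```

View pics/w2.png

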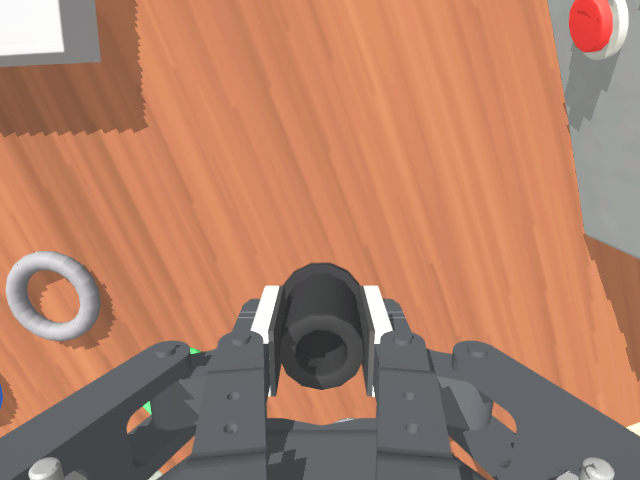

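The bushing is held upright between the pads. I'll carry it over the small compartment.

```bash
python3 -m inch '[[[-0.1,-0.07,0,0,0,0,-1],[-0.16,-0.11,0,0,0,0,-1],[-0.16,-0.11,0,0,0,0,-1],[-0.16,-0.115,0,0,0,0,-1],[-0.16,-0.115,0,0,0,0,-1],[-0.16,-0.115,0,0,0,0,-1],[-0.096,-0.07,0,0,0,0,-1],[0,0,0,0,0,0,-1],[0,0,0,0,0,0,-1],[0,0,0,0,0,0,-1]]]'; python3 - <<'E'
from h import *
st([.509,.093,.016])
c=bot.camera("top");cv2.imwrite("pics/t2.png",cv2.resize(c["color"][120:280,120:330],None,fx=3.7,fy=3.7))
c=bot.camera("wrist");cv2.imwrite("pics/w3.png",c["color"])
E
```

```text
time_s: 7.85
eef_pos: [0.51, 0.092, 0.1]
tool_rot: [3.088, -0.578, -0.0]
wrist_force: [0.7, 0.2, -0.2]
opening: 0.0272
t 7.85 pos [0.51  0.092 0.1  ] heading -21.2 tz [-0. -0. -1.] open 0.0272 F [ 0.7  0.2 -0.2]
units [-0.007 -0.003  0.42 ]
```

View pics/w3.png

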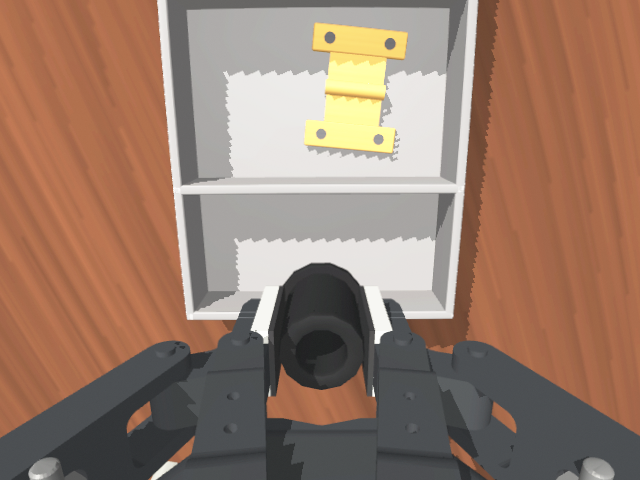

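View pics/t2.png

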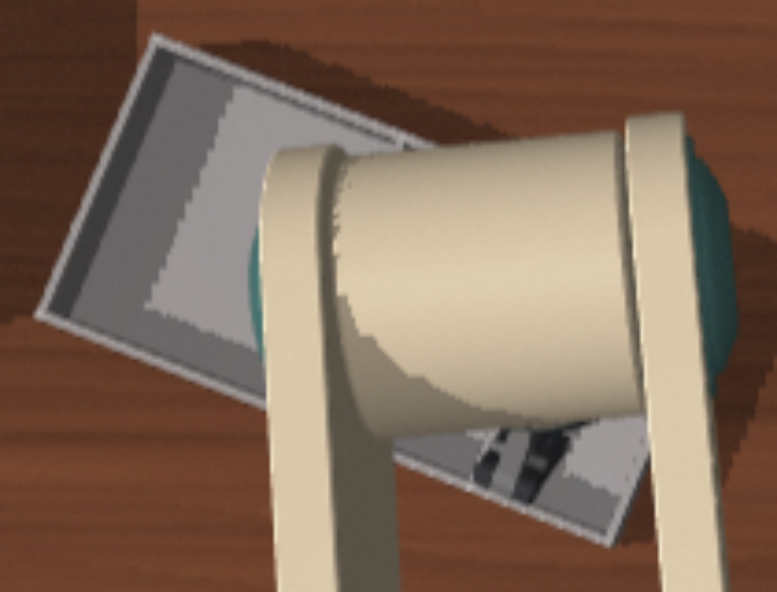

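The compartment is seen square-on: its divider top is at row 188 and the end wall top at about row 316. I'll check the centre from this view.

```bash
python3 - <<'E'
from h import *
o=bot.get_obs();c=bot.camera("wrist");T=wristT(c,o)
R=cv2.Rodrigues(np.array(o["tool_rot"]))[0]
for q in[(177,189),(465,188),(189,318),(453,317)]:
    w=atz(c,q,.035,T);print(q,w,R.T@(w-o["eef_pos"]))
E
```

```text
(177, 189) [0.45439639 0.15130865 0.035     ] [-0.07316949 -0.03515457  0.06493174]
(465, 188) [0.59141946 0.09872498 0.035     ] [ 0.0735959  -0.03568812  0.06492121]
(189, 318) [0.42802266 0.08391624 0.035     ] [-0.07338382  0.03721438  0.06494767]
(453, 317) [0.56548219 0.03128983 0.035     ] [0.07380394 0.03656282 0.06493707]
```

```bash
python3 -m inch '[[[0,0.003,0.1,0,0,0,-1],[0,0,0.12,0,0,0,-1],[0,0,0.1,0,0,0,-1],[0,0,0.06,0,0,0,-1],[0,0,0.02,0,0,0,-1],[0,0,0.02,0,0,0,-1],[0,0,0,0,0,0,-1],[0,0,0,0,0,0,-1],[0,0,0,0,0,0,-1],[0,0,0,0,0,0,-1]]]'; python3 -c "
from h import *
st()"
```

```text
time_s: 9.25
eef_pos: [0.5095, 0.0922, 0.0163]
tool_rot: [-3.088, 0.576, -0.001]
wrist_force: [-0.3, -0.5, -0.3]
opening: 0.0271
t 9.25 pos [0.5095 0.0922 0.0163] heading -21.1 tz [ 0. -0. -1.] open 0.0271 F [-0.3 -0.5 -0.3]
```

```bash
python3 -m inch '[[[0,0,0.003,0,0,0,-1],[0,0,0,0,0,0,-1],[0,0,0,0,0,0,-0.2],[0,0,0,0,0,0,0.2],[0,0,0,0,0,0,0.6],[0,0,0,0,0,0,0.6],[0,0,-0.05,0,0,0,0.6],[0,0,-0.15,0,0,0,0.6],[0,0,-0.15,0,0,0,0.6],[0,0,-0.15,0,0,0,0.6]]]'; python3 - <<'E'
from h import *
st([.4695,-.0825,.10])
c=bot.camera("wrist");cv2.imwrite("pics/w4.png",c["color"])
E
```

```text
time_s: 10.5
eef_pos: [0.5095, 0.0922, 0.1173]
tool_rot: [-3.088, 0.576, -0.001]
wrist_force: [0.5, 0.2, -0.3]
opening: 0.0682
t 10.5 pos [0.5095 0.0922 0.1173] heading -21.1 tz [ 0.001  0.    -1.   ] open 0.0682 F [ 0.5  0.2 -0.3]
units [0.129 0.887 0.086]
```

View pics/w4.png

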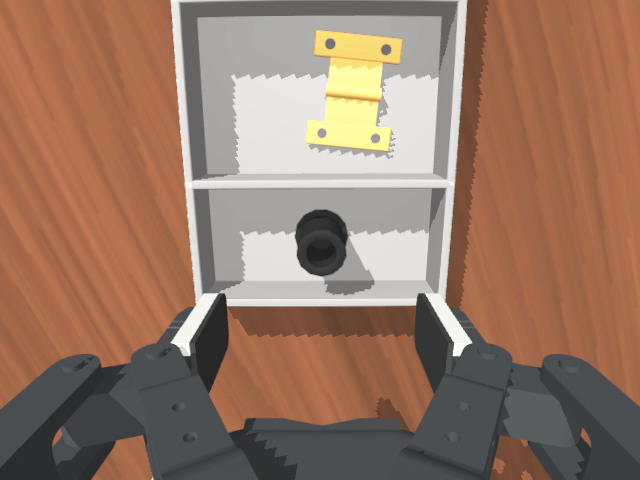

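The bushing stands upright in the middle of the small compartment, at about (321,245). Next is the ring.

```bash
python3 -m inch '[[[0.02,0.14,0,0,0,0,1],[0.02,0.15,0,0,0,0,1],[0.02,0.15,0,0,0,0,1],[0.02,0.15,0.02,0,0,0,1],[0.02,0.15,0.03,0,0,0,1],[0.03,0.147,0.036,0,0,0,1],[0,0,0,0,0,0,1],[0,0,0,0,0,0,1],[0,0,0,0,0,0,1],[0,0,0,0,0,0,1]]]'; python3 - <<'E'
from h import *
st([.4695,-.0825,.0])
o=bot.get_obs();c=bot.camera("wrist");cv2.imwrite("pics/w5.png",c["color"])
T=wristT(c,o);P=np.linalg.inv(T)@np.array([.4695,-.0825,.006,1]);print(cv2.projectPoints(P[None,:3],np.zeros(3),np.zeros(3),c["intrinsics"],np.array(c["dist_coeffs"]))[0])
E
```

```text
time_s: 11.8
eef_pos: [0.4699, -0.0821, 0.0985]
tool_rot: [3.089, -0.575, 0.001]
wrist_force: [0.7, 0.1, 0.0]
opening: 0.0858
t 11.8 pos [ 0.4699 -0.0821  0.0985] heading -21.1 tz [ 0. -0. -1.] open 0.0858 F [0.7 0.1 0. ]
units [-0.001  0.003  0.492]
[[[320.1976049  241.10864643]]]
```

View pics/w5.png

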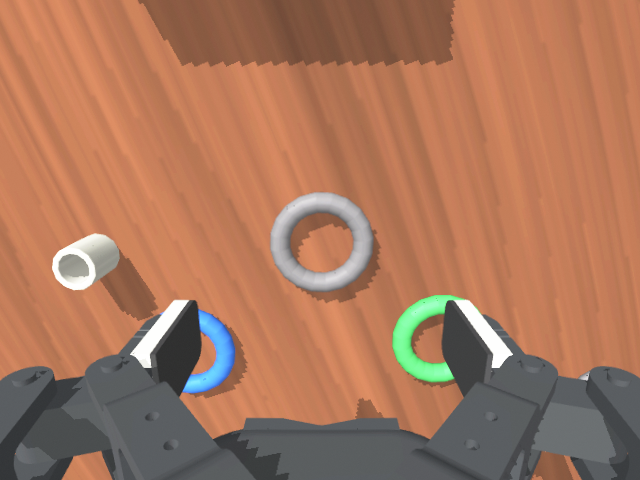

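The ring is at (322,241), within 1 mm of the predicted spot. The blue and green rings are clear of the fingers' path. I'll partly close the jaws, then descend carefully.

```bash
python3 -m inch '[[[0.003,0.002,0.12,0,0,0,0.75],[0,0,0.12,0,0,0,0.7],[0,0,0.12,0,0,0,0.7],[0,0,0.07,0,0,0,0.7],[0,0,0.05,0,0,0,0.7],[0,0,0.01,0,0,0,0.7],[0,0,0,0,0,0,0.7],[0,0,0,0,0,0,0.7],[0,0,0,0,0,0,0.7],[0,0,0,0,0,0,0.7]]]' 40; python3 - <<'E'
from h import *
st()
c=bot.camera("wrist");cv2.imwrite("pics/w6.png",c["color"])
c=bot.camera("scene");cv2.imwrite("pics/s6.png",cv2.resize(c["color"][150:300,180:380],None,fx=4,fy=4,interpolation=cv2.INTER_CUBIC))
E
```

```text
time_s: 13.1
eef_pos: [0.4702, -0.0833, 0.0005]
tool_rot: [3.088, -0.576, 0.001]
wrist_force: [-1.0, 0.3, 0.1]
opening: 0.0727
t 13.1 pos [ 0.4702 -0.0833  0.0005] heading -21.1 tz [ 0. -0. -1.] open 0.0727 F [-1.   0.3  0.1]
```

View pics/w6.png

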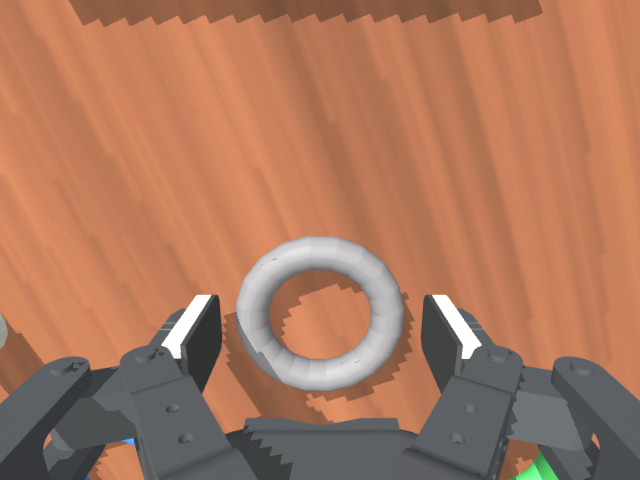

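View pics/s6.png

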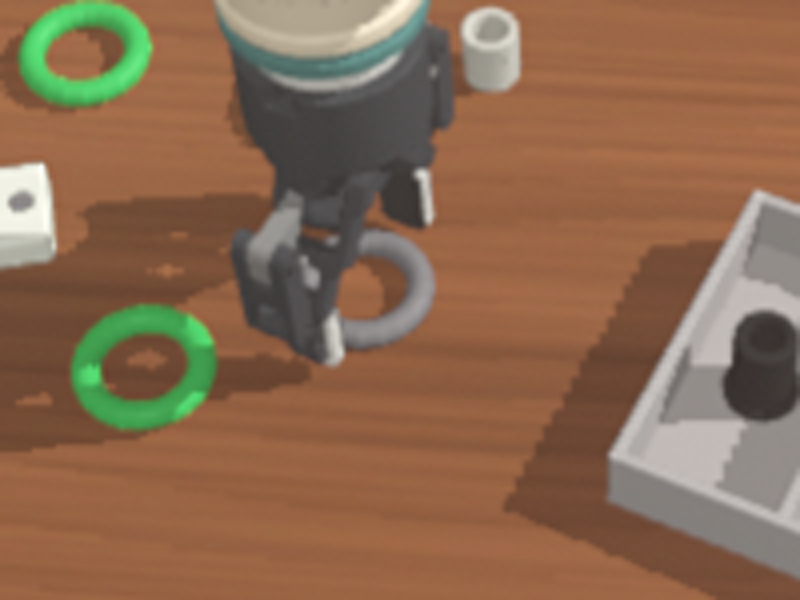

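The ring is centred between the jaws and the tips are still clear of the surface. I'll go a little lower in small steps, watching the force.

```bash
python3 -m inch '[[[0,0,0.01,0,0,0,0.7],[0,0,0.005,0,0,0,0.7],[0,0,0.005,0,0,0,0.7],[0,0,0.005,0,0,0,0.7],[0,0,0,0,0,0,0.7],[0,0,0,0,0,0,0.7],[0,0,0,0,0,0,0.7],[0,0,0,0,0,0,0.7],[0,0,0,0,0,0,0.7],[0,0,0,0,0,0,0.7]]]' 40
```

```text
time_s: 14.45
eef_pos: [0.4701, -0.0833, -0.0047]
tool_rot: [3.088, -0.576, 0.0]
wrist_force: [-0.6, 0.1, -0.3]
opening: 0.0728
```

```bash
python3 -m inch '[[[0,0,0.005,0,0,0,0.7],[0,0,0.005,0,0,0,0.7],[0,0,0,0,0,0,0.55],[0,0,0,0,0,0,0.3],[0,0,0,0,0,0,0],[0,0,0,0,0,0,-0.3],[0,0,0,0,0,0,-0.3],[0,0,0,0,0,0,-0.3],[0,0,0,0,0,0,-0.3],[0,0,0,0,0,0,-0.3]]]' 50
```

```text
time_s: 15.7
eef_pos: [0.4712, -0.0835, -0.0048]
tool_rot: [3.088, -0.576, 0.004]
wrist_force: [-2.5, 1.7, 13.2]
opening: 0.0591
```

```bash
python3 -m inch '[[[0,0,-0.01,0,0,0,-0.3],[0,0,-0.05,0,0,0,-0.3],[0,0,-0.1,0,0,0,-0.3],[0,0,-0.1,0,0,0,-0.3],[0,0,-0.1,0,0,0,-0.3],[0,0,-0.1,0,0,0,-0.3],[0,0,-0.05,0,0,0,-0.3],[0,0,0,0,0,0,-0.3],[0,0,0,0,0,0,-0.3],[0,0,0,0,0,0,-0.3]]]' 50;  python3 - <<'E'
from h import *
st([.578,.276,.1])
c=bot.camera("wrist");cv2.imwrite("pics/w7.png",c["color"])
c=bot.camera("scene");cv2.imwrite("pics/s7.png",cv2.resize(c["color"][150:300,180:380],None,fx=4,fy=4,interpolation=cv2.INTER_CUBIC))
E
```

```text
time_s: 16.95
eef_pos: [0.4696, -0.0831, 0.0944]
tool_rot: [-3.088, 0.576, 0.002]
wrist_force: [0.5, -0.7, -0.5]
opening: 0.0588
t 16.95 pos [ 0.4696 -0.0831  0.0944] heading -21.1 tz [-0.002  0.    -1.   ] open 0.0588 F [ 0.5 -0.7 -0.5]
units [-0.142 -1.87  -0.028]
```

View pics/w7.png

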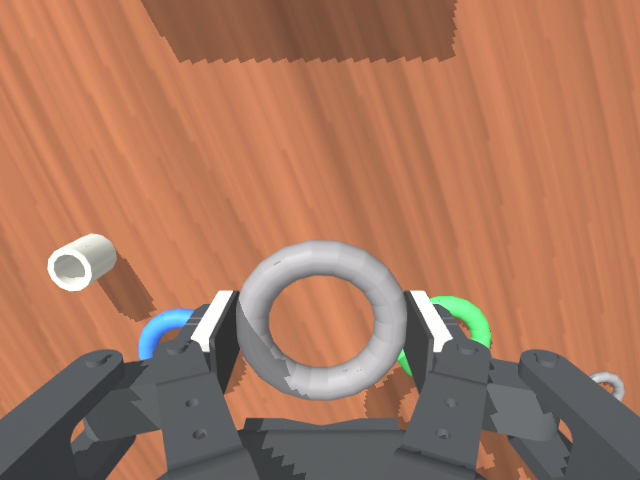

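View pics/s7.png

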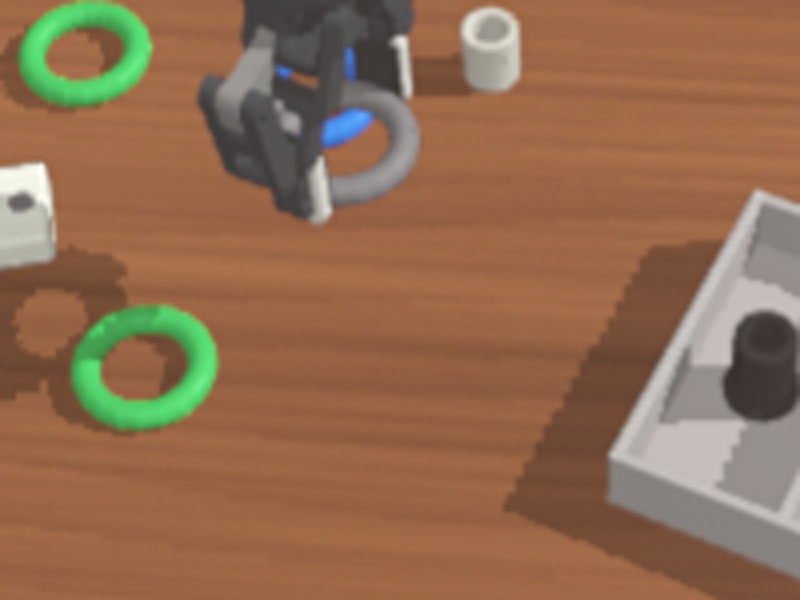

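The ring is lifted and lies level between the pads. I'll carry it over the large compartment; the path clears the bushing's top by about 50 mm.

```bash
python3 -m inch '[[[-0.01,-0.1,0,0,0,0,-0.3],[-0.015,-0.2,0,0,0,0,-0.3],[-0.015,-0.21,0,0,0,0,-0.3],[-0.016,-0.21,0,0,0,0,-0.3],[-0.016,-0.21,0,0,0,0,-0.3],[-0.016,-0.21,0,0,0,0,-0.3],[-0.016,-0.21,0,0,0,0,-0.3],[-0.015,-0.21,0,0,0,0,-0.3],[-0.015,-0.2,0,0,0,0,-0.3],[-0.008,-0.11,0,0,0,0,-0.3]]]' ;  python3 -m inch '[[[0,0,0,0,0,0,-0.3],[0,0,0,0,0,0,-0.3],[0,0,0,0,0,0,-0.3],[0,0,0,0,0,0,-0.3],[0,0,0,0,0,0,-0.3],[0,0,0,0,0,0,-0.3],[0,0,0,0,0,0,-0.3],[0,0,0,0,0,0,-0.3],[0,0,0,0,0,0,-0.3],[0,0,0,0,0,0,-0.3]]]' ; python3 - <<'E'
from h import *
st([.578,.276,.001])
c=bot.camera("wrist");cv2.imwrite("pics/w8.png",c["color"])
E
```

```text
time_s: 18.3
eef_pos: [0.5784, 0.2777, 0.0945]
tool_rot: [3.088, -0.574, -0.001]
wrist_force: [0.3, -0.3, -0.8]
opening: 0.0591
time_s: 19.55
eef_pos: [0.5785, 0.2758, 0.0953]
tool_rot: [3.088, -0.576, 0.0]
wrist_force: [0.6, -0.8, -1.0]
opening: 0.0589
t 19.55 pos [0.5785 0.2758 0.0953] heading -21.1 tz [-0. -0. -1.] open 0.0589 F [ 0.6 -0.8 -1. ]
units [-0.002  0.     0.471]
```

View pics/w8.png

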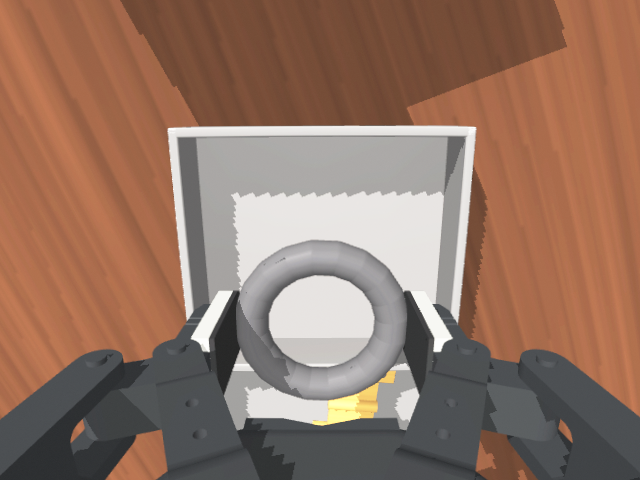

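The ring is centred over the large compartment: the side walls are at columns ~180 and ~465 and the jaws are inside them. I'll lower it.

```bash
python3 -m inch '[[[0,0,0.08,0,0,0,-0.3],[0,0,0.1,0,0,0,-0.3],[0,0,0.1,0,0,0,-0.3],[0,0,0.1,0,0,0,-0.3],[0,0,0.05,0,0,0,-0.3],[0,0,0.02,0,0,0,-0.3],[0,0,0.01,0,0,0,-0.3],[0,0,0,0,0,0,-0.3],[0,0,0,0,0,0,-0.3],[0,0,0,0,0,0,-0.3]]]' ; python3 -m inch '[[[0,0,0.005,0,0,0,-0.3],[0,0,0.003,0,0,0,-0.3],[0,0,0,0,0,0,-0.3],[0,0,0,0,0,0,-0.3],[0,0,0,0,0,0,-0.3],[0,0,0,0,0,0,-0.3],[0,0,0,0,0,0,-0.3],[0,0,0,0,0,0,-0.3],[0,0,0,0,0,0,-0.3],[0,0,0,0,0,0,-0.3]]]'
```

```text
time_s: 20.85
eef_pos: [0.5787, 0.2759, 0.0037]
tool_rot: [-3.088, 0.576, -0.001]
wrist_force: [-0.1, 0.7, -0.7]
opening: 0.0591
time_s: 22.1
eef_pos: [0.5785, 0.2758, 0.0017]
tool_rot: [3.088, -0.576, 0.0]
wrist_force: [-0.3, -0.5, -0.7]
opening: 0.0592
```

Almost down. One more millimetre, then I'll open the jaws and rise.

```bash
python3 -m inch '[[[0,0,0.005,0,0,0,-0.3],[0,0,0,0,0,0,-0.3],[0,0,0,0,0,0,0.4],[0,0,0,0,0,0,0.6],[0,0,0,0,0,0,0.75],[0,0,0,0,0,0,0.75],[0,0,0,0,0,0,0.75],[0,0,-0.05,0,0,0,0.75],[0,0,-0.15,0,0,0,0.75],[0,0,-0.15,0,0,0,0.75]]]';python3 -m inch '[[[0,0,-0.2,0,0,0,0.75],[0,0,-0.2,0,0,0,0.75],[0,0.2,-0.2,0,0,0,0.75],[0,0.2,-0.1,0,0,0,0.75],[0,0.2,0,0,0,0,0.75],[0,0.2,0,0,0,0,0.75],[0,0,0,0,0,0,0.75],[0,0,0,0,0,0,0.75],[0,0,0,0,0,0,0.75],[0,0,0,0,0,0,0.75]]]'; python3 - <<'E'
from h import *
st()
for n in("scene","wrist","top"):
    c=bot.camera(n);cv2.imwrite(f"pics/{n}9.png",c["color"])
E
```

```text
time_s: 23.35
eef_pos: [0.5785, 0.2758, 0.0721]
tool_rot: [-3.088, 0.576, -0.0]
wrist_force: [0.4, 0.1, 0.2]
opening: 0.0747
time_s: 24.6
eef_pos: [0.5209, 0.1273, 0.2105]
tool_rot: [3.088, -0.575, -0.0]
wrist_force: [-0.7, -0.0, 0.2]
opening: 0.0746
t 24.6 pos [0.5209 0.1273 0.2105] heading -21.1 tz [-0. -0. -1.] open 0.0746 F [-0.7 -0.   0.2]
```

View pics/scene9.png

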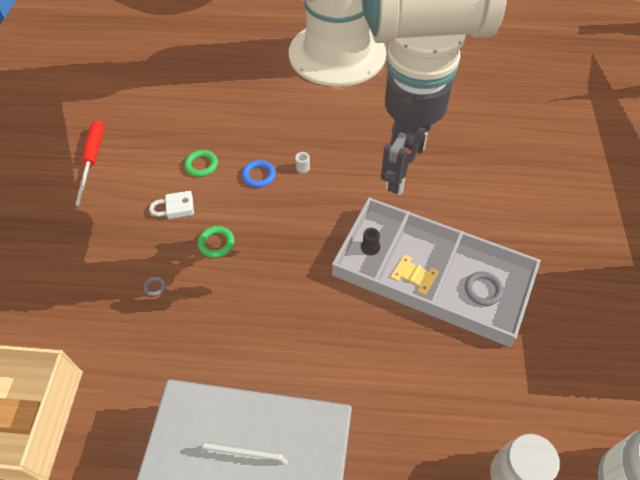

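View pics/wrist9.png

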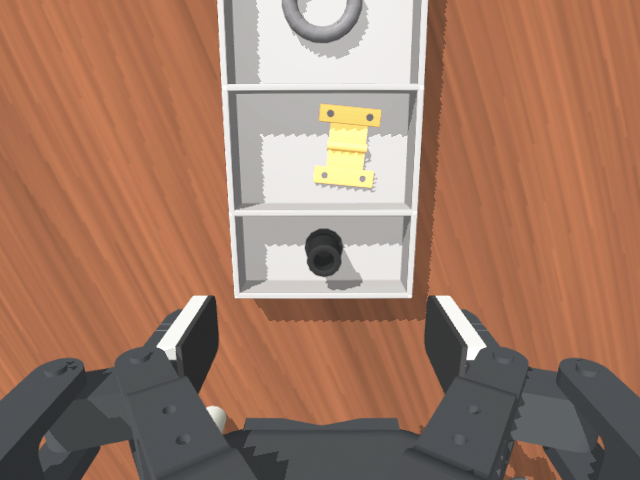

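The bushing stands at (371,241) in the small compartment and the ring lies at (484,288) in the large one. The arm is clear of both. One check by number before I hand in.

```bash
python3 - <<'E'
from h import *
s=bot.camera("scene")
y=np.array([.3546,.935,0]);x=np.array([.935,-.3546,0])
for n,q,z,p in[("bush",(371.5,234.5),.045,[.5089,.0931,0]),("ring",(484,288.5),.011,[.5782,.2759,0])]:
    w=atz(s,q,z)-p;print(n,w@x,w@y)
bot.finish_job()
E
```

```text
bush 0.0026715246925784917 8.942682169893579e-05
ring 0.001014302412054563 0.0013821134005113007
the job is handed in; nothing more can be done
```

Both fittings are in the tote and the job is handed in at about 25 s, well inside the 61 s limit. `finish_job` gave no verdict, so this rests on my own checks.

- **Bushing:** I set it down flange first in the smallest compartment. In the last scene and wrist pictures it stands upright, about 3 mm from the compartment's centre.
- **Ring:** I gripped the larger iron ring across its outside and lowered it into the largest compartment. In the last scene picture it lies flat, about 2 mm from the centre.
- **Other parts:** the green and blue rings, the small iron ring and the brass hinge were not touched. The gripper was open and clear of everything when I handed in.

**Limits of the checks:**
- **Tilt:** I judged it by eye from the pictures; I did not measure it.
- **Contact force:** while closing on the ring, the fingertips pressed the work surface with about 13 N, the highest wrist-force reading I saw.
- **Ring grip:** the fingers read 59 mm on the 62 mm ring. The pictures showed it held level, and it stayed put during the carry.

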